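Close the incubation chamber and draw a headspace sample

TASK

Close the two open ports in the lid of the clear incubation chamber with the two red-brown stoppers from the tray, each pushed home until its head sits flat on the lid and then let go. Only then take the blue knob of the syringe on the lid and draw the plunger straight up to the red 30 mL line, without wedging it in the glass, and finish while still holding it there, since it would drop back if released. Leave the big black stopper, the amber bottle and the sample jar where they are.

Things in the scene. Friction and masses are not known exactly. Their poses are not given: they have to be found in the camera images.
- stopper_1_mid (a point): Red-brown rubber stopper standing plug down on the tray, 40 mm tall: tapered plug 20 mm long (17 mm across at its foot, 21 mm at its top) under a straight round head 30 mm across, 20 mm tall, the part to grip. The point: on its axis half-way up, at the underside of the head; z up. About 30 g. Seated, this point meets the port's point. Either stopper fits either port.
- stopper_2_mid (a point): The second red-brown stopper, the same in every way.
- chamber: Clear box holding rock cores, fixed, 150 mm (its x) by 280 mm (its y), flat white lid 25 mm thick, its top 85 mm up; origin: centre of its underside. Standing on the lid: only the syringe, on the axis x 0, y +100 mm, with a small blue tap at its foot on the +x side. The lid is bare round the ports, so fingertips can come down to it beside a stopper's head.
- port_a (a point): Centre of the mouth of one open port in the lid's top: a plain round hole 23 mm across, 25 mm deep, ringed in black. In the chamber's frame at x -33, y -25, z 85 mm; axes as the chamber's.
- port_b (a point): The same for the other open port: in the chamber's frame at x +33, y -100, z 85 mm.
- syringe_mouth (a point): Centre of the top rim of the upright 50 mL glass syringe on the lid, 202 mm above the bench; z up along the bore, axes as the chamber's. Barrel 35 mm across, with a 46 mm flange at this rim; bore 28 mm across, 95 mm deep. Lines every 10 mL, 16 mm apart, counted from the bore's floor: 30 mL (48 mm up) is a full red ring, the others short and black.
- plunger_knob (a point): Centre of the blue knob, 30 mm across and 30 mm tall, topping the plunger; gripped from above; z up. The plunger starts fully down: knob centre 33 mm above the rim, 18 mm clear between knob and rim. At 30 mL the knob centre is 81 mm above the rim.
- plunger: The loose plunger: ground-glass rod 26 mm across, 113 mm long below the knob, black at its lower end; about 160 g with the knob. Origin: centre of its lower face, which starts on the bore's floor; z up along it. It slides freely with 1 mm play all round and falls back when released. At 30 mL its lower face is level with the red ring, 47 mm below the rim.
- big_stopper_mid (a point): Black rubber stopper, too big for the ports: 44 mm tall, head 42 mm across, standing on the tray; the point is half-way up its axis. To be left alone.
- tray: White plastic tray fixed on the bench, 120 mm (its x) by 220 mm (its y), rim 10 mm high, floor 4 mm thick; origin: centre of its underside. The three stoppers stand on it, 75 mm or more between centres.
- amber_bottle_mid (a point): Amber glass bottle, 70 mm across, 130 mm tall, standing on the bench; the point is half-way up. To be left alone.
- sample_jar_mid (a point): Small glass jar with a white lid, 48 mm across, 60 mm tall, standing on the bench; the point is half-way up. To be left alone.
Not all that is in view belongs to the job. Leave any green or purple look-alike of the part that bears stopper_2_mid alone.

How it is judged:
By the outcome, as a careful person would: the job done as asked, in the order asked, and still so for the second after the job is handed in, while the arm keeps its last pose, push and grip.
It also fails if it takes over 61 s, if anything falls off the work surface, if the arm or the gripper's body presses on something with over 40 N, if the wrist force passes 120 N, or if a joint passes its speed limit or range.

ROBOT

A 7-joint arm with a two-finger parallel gripper is mounted at the origin on the work surface. World frame = base frame: x ahead of the robot, y to its left, z up, the work surface at z = 0. Lengths are in m, angles in rad, forces in N, time in s.
With the tool pointing down it reaches from about 0.35 to 0.9 m from the base axis. Payload 7.2 kg.
Tool frame: the origin (TCP) lies at the very end of the fingers, on their centre line; the grasp point (between the pads) lies 19 mm behind it; z points along the fingers, x is the direction in which the jaws open and shut, and the axes are right-handed (so a half turn about z gives the same grasp; the last joint's range is limited). The gripper opens to 88 mm and grips with 3 to 60 N. Pads are 20 mm wide; open, the fingers measure 115 mm over their backs; the gripper's body (75 mm by 178 mm) begins 61 mm behind the grasp point.
Start: joints at [1.147, 0.411, -0.013, 1.596, 0.006, 1.134, -0.082], TCP at [0.218, -0.586, 0.223] pointing down, gripper open.
Joint ranges: [-2.95, 2.95], [-0.29, 1.99], [-1.47, 1.44], [0.14, 2.54], [-1.03, 4.17], [0.13, 1.85], [-2.86, 2.86]. Speed limits (rad/s): [2.39, 2.39, 3.01, 3.01, 3.14, 3.14, 3.14].

INTERFACE

Orientations are given as a rotation vector (axis times angle).
In Python, from station import arm, snapshot, calibration, finder gives the robot as it stands. The module is installed in compiled form; this text tells all that it offers.
- The arm moves only by the shell command python3 -m creep 'ROWS' [FORCE]. ROWS is JSON, one flat list of numbers, 7 for each row, row after row: the shift along the tool's x, y, z each as a share of 0.1 m, from -1 to 1, then the turn, a rotation vector about the tool's x, y, z each as a share of pi/2 rad, from -1 to 1, then the closure, from -1 (fully open) to 1 (shut), so that 0 is half open. In form: [tx, ty, tz, ax, ay, az, claw, tx, ty, tz, ax, ay, az, claw, ...]. A call has 1 to 5 rows; each row is the pose to reach, as a shift and turn from the pose measured when the call began, along the tool's axes at that moment; what a row does not reach only later rows make up. A row lasts 1/10 s, in which the tool goes at most 50 mm and 8.59 degrees, less where a joint would pass 70% of its speed; a pose out of reach is approached as far as the arm can. A call with a number of a shift or a turn outside -1 to 1 is refused whole. A call with a gripper value outside its range is refused whole. The fingers move at their own pace and stop on an object; FORCE is the grip in N (left out, the last holds). Time passes only in rows, so rows that repeat a pose let the fingers close. It gives the time, the measured TCP pose, the force and the opening at its end, in the units of the state.
- arm.observe(): the state, without advancing time (a new reading comes with each control period).
- snapshot(name): name is "side" or "top" or "wrist"; returns the picture (480x640x3 uint8, red, green, blue); there is no depth.
- calibration(name): a dict with "fovy" (degrees; the focal length in pixels is half the picture's height over the tangent of half this angle, whatever the lens; pixels are square), "cx", "cy" (the principal point, pixels), "T" (4x4, takes a point from camera to world coordinates). Camera axes: x right, y up, looking along -z (the intrinsics and any distortion apply to the point x, -y, -z); pixel columns grow to the right and rows downward; lengths in m; the calibration is good to about 2 mm. A picture is of the moment at which its call begins: read the wrist's pose just before it. calibration takes no time and is no camera call; for the wrist camera it gives the pose at the moment of the call.
- arm.close_job(): hands the job in, once; it reports no verdict.
Trained networks look in the newest picture that a camera, given by its name, has taken for a name from the list of things; names that differ only in an ending like _2 or _b are one class to them, and where a whole thing is asked for, a point or a joint stands for the part that bears it (a point fixed in the world has none). Each returns a list of dicts, best first, with "score" (0 to 1); they miss things now and then, are a little off and sometimes report something else, mostly with a low value. They report only what shows in the picture. A call takes as long as a camera call. They do not tell look-alikes from the thing itself.
- finder.find_in(camera, target): "bbox" ([left, top, right, bottom] in pixels, round what is visible of it).
- finder.silhouettes(camera, target): "mask" (480x640 bool, what is visible of it) and "bbox" ([left, top, right, bottom] in pixels, round what is visible of it).
- finder.place_of(camera, target): "pixel" ([column, row] in pixels: a listed point, or the origin of a listed thing).
The state is a dict: "time": time; "joint_positions": joint angles; "dq": joint speeds; "joint_efforts": joint torques, N m; "ee_pos": TCP position; "eef_rot": TCP orientation; "contact_force": force on the tool from outside, world axes, zero at the start; "torque": the same for the moment, N m; "opening": finger opening in m.
Only numpy, scipy, OpenCV 4.12 (cv2) and the standard library are available. Lean on these libraries where they do the work, as an engineer would, in place of code of your own. Each camera call takes 0.05 s, during which the arm holds its last target.

## Working session

There is one attempt and no reset: what is moved stays moved. The work goes in short steps, Python scripts to look and compute and a shell command to move; the robot and the scene stay as the last step left them, time stands still between calls to the robot, and variables do not carry over. Pictures are saved under pics/ and viewed, and the job is handed in when it is done.

```bash
mkdir -p pics; ls; python3 - <<'E'
from station import arm, snapshot, calibration, finder
import cv2
s=arm.observe(); print({k:(v if not hasattr(v,'round') else v) for k,v in s.items()})
for n in ("side","top","wrist"):
    c=calibration(n); print(n,c)
    im=snapshot(n); cv2.imwrite(f"pics/{n}0.png",im[:,:,::-1])
E
```

```text
pics
{'time': 0.0, 'joint_positions': array([ 1.14678989,  0.41188173, -0.01271889,  1.59706609,  0.00562559,
        1.1343004 , -0.08222238]), 'dq': array([-0.00054171,  0.00012377, -0.00179097,  0.00139183,  0.00050742,
        0.00099268, -0.00135765]), 'joint_efforts': array([ 3.63847830e-04, -5.87940109e+01,  6.42158557e-01, -2.91071266e+01,
       -5.38774417e-02,  1.83739961e-02,  1.65215483e-04]), 'ee_pos': array([ 0.21749036, -0.58538233,  0.22181135]), 'eef_rot': array([-2.57885225e+00,  1.79277208e+00,  2.20285736e-03]), 'contact_force': array([ 0.06314743, -0.95939951, -0.09121242]), 'torque': array([-0.02039296, -0.04283181, -0.00978115]), 'opening': 0.08789668157969827}
side {'fovy': 52.6465750752385, 'cx': 307.6706125378394, 'cy': 249.00449648546638, 'T': array([[ 9.49752480e-01,  2.08867613e-01, -2.33119170e-01,
         3.61371347e-01],
       [-3.13000447e-01,  6.31454537e-01, -7.09433498e-01,
        -5.78361280e-01],
       [-9.73524104e-04,  7.46752628e-01,  6.65101168e-01,
         7.12594725e-01],
       [ 0.00000000e+00,  0.00000000e+00,  0.00000000e+00,
         1.00000000e+00]])}
top {'fovy': 43.1669433227932, 'cx': 314.74908595176447, 'cy': 231.07860517690497, 'T': array([[ 0.12264731,  0.97210405, -0.19992836,  0.32733749],
       [-0.99242841,  0.12146882, -0.0181982 , -0.02093436],
       [ 0.00659452,  0.20064654,  0.9796415 ,  1.24159885],
       [ 0.        ,  0.        ,  0.        ,  1.        ]])}
wrist {'fovy': 59.958976433167386, 'cx': 318.8695819963197, 'cy': 244.95850313705125, 'T': array([[ 0.3481387 ,  0.90325366,  0.25086304,  0.28608216],
       [-0.93744225,  0.33578766,  0.09191668, -0.56072512],
       [-0.00121264, -0.26716937,  0.96364882,  0.38499894],
       [ 0.        ,  0.        ,  0.        ,  1.        ]])}
```

View pics/side0.png

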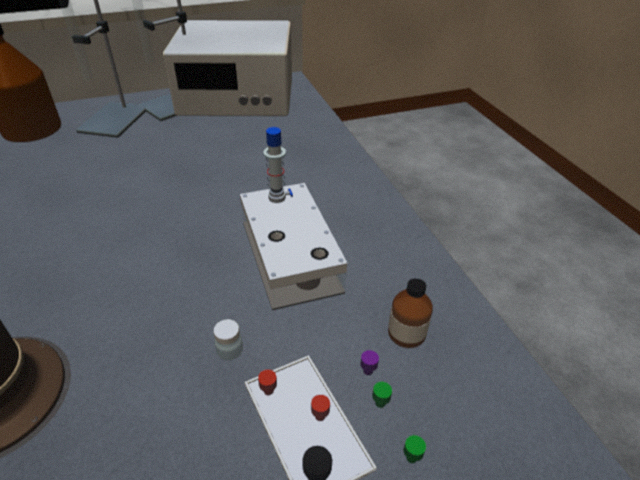

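View pics/top0.png

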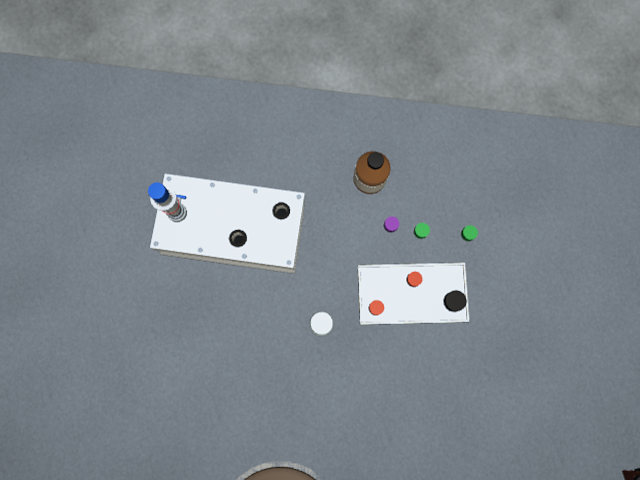

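View pics/wrist0.png

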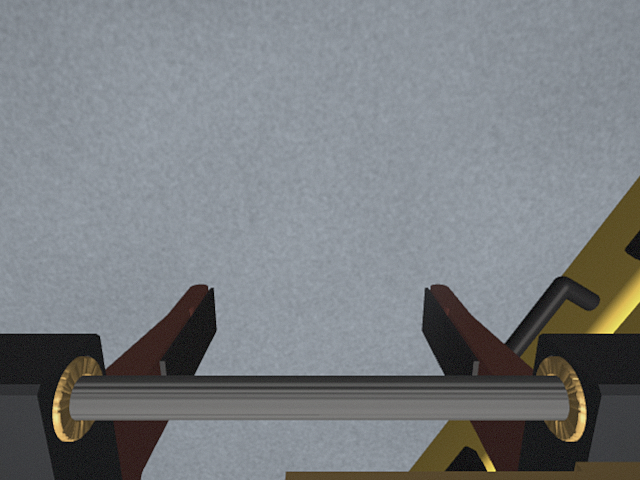

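The side view shows the chamber centred near (290,235) with ports at (276,236) and (319,253). Red stoppers are at (268,380) and (320,405). In the top view the ports are at (281,211) and (238,238), the syringe knob at (158,191), and the red stoppers at (376,308) and (415,279).

Things that could be mistaken for them (top view): green (422,230) and (470,233), purple (392,224), black big stopper (455,301). I choose the two red ones on the tray.

```bash
cat > h.py <<'E'
import numpy as np, cv2
from station import arm, snapshot, calibration, finder
from scipy.spatial.transform import Rotation as R
def ray(c,px):
    f=240/np.tan(np.radians(c['fovy']/2)); T=np.array(c['T'])
    d=np.array([(px[0]-c['cx'])/f,-(px[1]-c['cy'])/f,-1.]); d=T[:3,:3]@d
    return T[:3,3],d/np.linalg.norm(d)
def atz(c,px,z):
    o,d=ray(c,px); return o+d*(z-o[2])/d[2]
def tri(obs):
    A=np.zeros((3,3));b=np.zeros(3)
    for c,p in obs:
        o,d=ray(c,p);M=np.eye(3)-np.outer(d,d);A+=M;b+=M@o
    X=np.linalg.solve(A,b)
    return X,[np.linalg.norm((np.eye(3)-np.outer(d,d))@(X-o)) for o,d in (ray(c,p) for c,p in obs)]
def proj(c,X):
    f=240/np.tan(np.radians(c['fovy']/2)); T=np.array(c['T']); p=T[:3,:3].T@(np.asarray(X)-T[:3,3])
    return np.array([c['cx']+f*p[0]/-p[2],c['cy']-f*p[1]/-p[2]])
E
python3 - <<'E'
from h import *
np.set_printoptions(precision=4,suppress=True)
im=snapshot('top'); snapshot('side')
for t in ["stopper_1_mid","port_a","syringe_mouth","plunger_knob","chamber","tray","big_stopper_mid","amber_bottle_mid","sample_jar_mid"]:
    for n in ("top","side"):
        r=finder.place_of(n,t)
        print(t,n,[(np.round(x['pixel'],1).tolist(),round(x['score'],2)) for x in r if x['score']>.3])
cv2.imwrite('pics/crop.png',cv2.resize(im[200:340,340:500,::-1],None,fx=4,fy=4,interpolation=cv2.INTER_CUBIC))
print(arm.observe()['time'])
E
```

```text
stopper_1_mid top [([374.7, 306.2], 0.77)]
stopper_1_mid side [([264.9, 383.3], 0.55)]
port_a top [([239.3, 237.8], 0.94), ([282.6, 210.3], 0.77)]
port_a side [([319.3, 254.0], 0.77), ([272.7, 236.2], 0.57)]
syringe_mouth top [([375.1, 172.2], 0.71), ([163.6, 201.0], 0.57)]
syringe_mouth side [([273.7, 150.7], 0.96), ([320.6, 254.6], 0.39)]
plunger_knob top [([158.0, 190.7], 0.89)]
plunger_knob side [([272.3, 139.3], 0.76), ([272.2, 235.8], 0.56)]
chamber top [([233.1, 229.3], 0.93)]
chamber side [([292.7, 257.1], 0.88)]
tray top [([411.6, 291.3], 0.6)]
tray side [([307.3, 423.2], 0.63)]
big_stopper_mid top [([451.7, 301.7], 0.63)]
big_stopper_mid side [([316.3, 467.6], 0.59)]
amber_bottle_mid top []
amber_bottle_mid side [([412.3, 309.4], 0.81)]
sample_jar_mid top [([321.8, 322.1], 0.58)]
sample_jar_mid side [([225.7, 338.0], 0.77)]
1.15
```

View pics/crop.png

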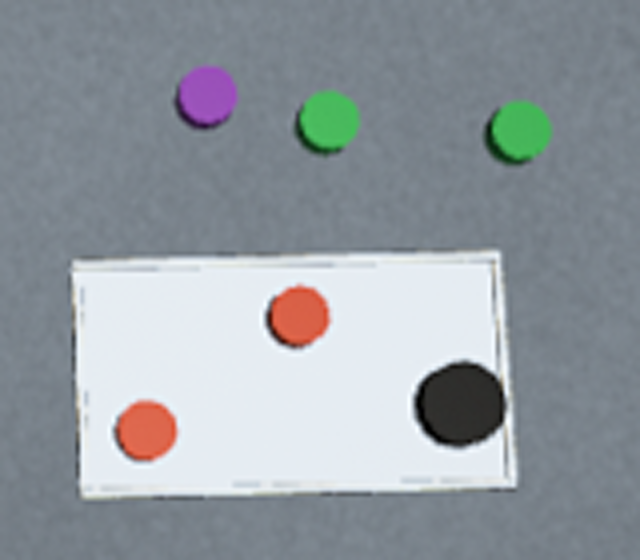

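The crop shows the two red-brown heads on the tray at about (377,307) and (415,279). The green and purple ones stand on the bench and the black one is larger, so the choice holds. Next I compute positions by colour centroid and compare the cameras.

```bash
python3 - <<'E'
from h import *
np.set_printoptions(precision=4,suppress=True)
ct,cs=calibration('top'),calibration('side')
it,is_=snapshot('top'),snapshot('side')
def blobs(im,lo,hi,box,amin=40):
    hsv=cv2.cvtColor(im,cv2.COLOR_RGB2HSV); m=cv2.inRange(hsv,lo,hi); k=np.zeros_like(m); x0,y0,x1,y1=box;k[y0:y1,x0:x1]=m[y0:y1,x0:x1]
    n,l,st,ce=cv2.connectedComponentsWithStats(k); return [(ce[i],st[i]) for i in range(1,n) if st[i][4]>=amin]
rt=blobs(it,(0,120,90),(12,255,255),(355,255,470,330)); rs=blobs(is_,(0,120,90),(12,255,255),(240,355,350,430))
for n,c,b in (('top',ct,rt),('side',cs,rs)):
    for ce,st in b: print(n,ce,st, atz(c,ce,.044)[:2], atz(c,ce,.034)[:2])
# ports: dark blobs on lid
for n,c,im,box in (('top',ct,it,(200,190,300,260)),('side',cs,is_,(260,225,335,265))):
    for ce,st in blobs(im,(0,0,0),(180,255,110),box,60): print('port',n,ce,st,atz(c,ce,.085)[:2])
for n,c,ps in (('top',ct,[(239.3,237.8),(282.6,210.3)]),('side',cs,[(272.7,236.2),(319.3,254)])):
    for p in ps: print(n,p,atz(c,p,.085)[:2])
print('knob top', [(ce,st,atz(ct,ce,.250)[:2]) for ce,st in blobs(it,(105,120,60),(130,255,255),(140,175,190,210),20)])
print('knob side', [(ce,st,atz(cs,ce,.235)[:2]) for ce,st in blobs(is_,(105,120,60),(130,255,255),(260,120,290,150),20)])
print(tri([(ct,(163.6,201)),(cs,(273.7,150.7))]), tri([(ct,(158,190.7)),(cs,(272.3,139.3))]))
cv2.imwrite('pics/c1.png',cv2.resize(it[165:285,140:315,::-1],None,fx=4,fy=4,interpolation=cv2.INTER_CUBIC))
cv2.imwrite('pics/c2.png',cv2.resize(is_[120:310,230:360,::-1],None,fx=3,fy=3,interpolation=cv2.INTER_CUBIC))
E
```

```text
top [414.2963 278.6173] [408 272  14  14 162] [ 0.5006 -0.2066] [ 0.5021 -0.2082]
top [376.1585 307.372 ] [369 301  15  14 164] [ 0.4348 -0.1372] [ 0.4357 -0.1382]
side [266.8559 377.4105] [259 370  17  16 229] [ 0.4373 -0.1377] [ 0.4384 -0.1311]
side [320.2925 403.1937] [312 395  18  17 253] [ 0.5032 -0.2075] [ 0.5053 -0.202 ]
port top [280.9624 210.7324] [273 203  17  16 213] [0.5955 0.0712]
port top [237.7909 238.0727] [229 230  18  17 220] [0.5311 0.147 ]
port side [276.0429 235.8643] [268 231  17  11 140] [0.5335 0.1486]
port side [319.1152 253.2303] [311 248  17  12 165] [0.5984 0.0725]
top (239.3, 237.8) [0.532  0.1442]
top (282.6, 210.3) [0.5968 0.0681]
side (272.7, 236.2) [0.5269 0.1497]
side (319.3, 254) [0.5981 0.0703]
knob top [(array([157.768 , 192.1176]), array([148, 182,  21,  21, 306], dtype=int32), array([0.5635, 0.2686])), (array([181.0455, 196.2273]), array([176, 195,  10,   4,  22], dtype=int32), array([0.5613, 0.2285]))]
knob side [(array([272.4081, 135.4798]), array([266, 127,  15,  20, 223], dtype=int32), array([0.5688, 0.2788]))]
(array([0.5633, 0.2682, 0.2061]), [np.float64(0.0039205214301157604), np.float64(0.003920521430115926)]) (array([0.5691, 0.2749, 0.229 ]), [np.float64(0.001871657584001196), np.float64(0.0018716575840010746)])
```

View pics/c1.png

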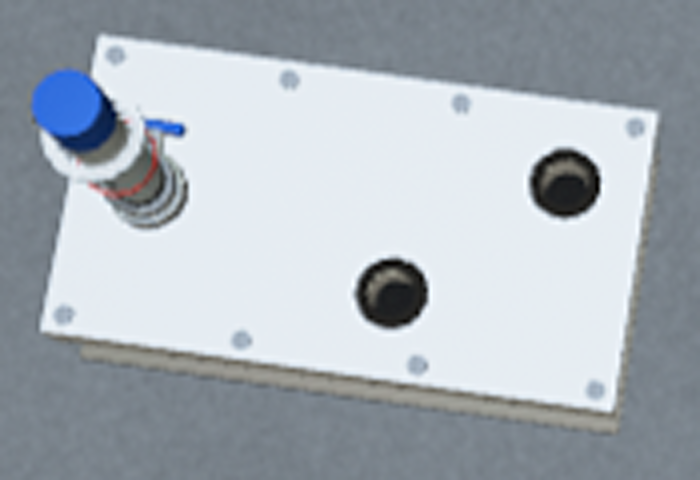

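View pics/c2.png

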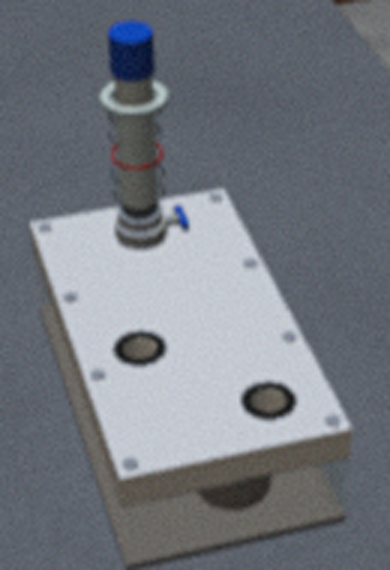

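```bash
cat > to.py <<'E'
import sys
from h import *
s=arm.observe(); t=np.array([float(v) for v in sys.argv[1:4]]); yaw=np.radians(float(sys.argv[4]))
Rc=R.from_rotvec(s['eef_rot'])
Rt=R.from_matrix(np.array([[np.cos(yaw),np.sin(yaw),0],[np.sin(yaw),-np.cos(yaw),0],[0,0,-1]]))
d=Rc.inv().apply(t-s['ee_pos'])/0.1; a=(Rc.inv()*Rt).as_rotvec()/(np.pi/2)
print('t',round(s['time'],2),'pos',s['ee_pos'].round(4),'F',s['contact_force'].round(1),'open',round(s['opening'],4),'yaw',np.degrees(np.arctan2(*Rc.as_matrix()[1::-1,0])).round(1))
print('shift',d.round(3),'turn',a.round(3))
E
python3 to.py 0.436 -0.137 0.20 -45
python3 - <<'E'
from h import *
ct,cs=calibration('top'),calibration('side')
print('bottle',atz(cs,(412.3,309.4),.065),'jar',tri([(ct,(321.8,322.1)),(cs,(225.7,338))])[0])
c=calibration('wrist');s=arm.observe();print('tcp px',proj(c,s['ee_pos']),proj(c,s['ee_pos']-[0,0,.1]))
E
```

```text
t 1.25 pos [ 0.2177 -0.5859  0.2227] F [-0.2  0.7 -0.6] open 0.0878 yaw -69.6
shift [-3.447 -3.61   0.226] turn [ 0.    -0.    -0.273]
bottle [ 0.7131982  -0.09727894  0.065     ] jar [ 0.3918547  -0.03473382  0.03836452]
tcp px [317.69074382 307.75485923] [318.07125321 244.88942548]
```

```bash
python3 -m creep '[-0.4,-0.4,0,0,0,-0.05,-1,-0.8,-0.8,0,0,0,-0.1,-1,-1,-1,0,0,0,-0.15,-1,-1,-1,0,0,0,-0.2,-1]'
python3 to.py 0.436 -0.137 0.16 -45
```

```text
time: 1.65
ee_pos: [0.2801, -0.4521, 0.2231]
eef_rot: [-2.834, 1.352, -0.001]
contact_force: [-0.2, -0.6, 0.0]
opening: 0.0878
t 1.65 pos [ 0.2801 -0.4521  0.2231] F [-0.2 -0.6  0. ] open 0.0878 yaw -51.0
shift [-1.469 -3.193  0.638] turn [-0.001  0.    -0.067]
```

```bash
python3 -m creep '[-0.25,-0.5,0.1,0,0,-0.067,-1,-0.45,-1,0.2,0,0,-0.067,-1,-0.5,-1,0.2,0,0,-0.067,-1]'
python3 -m creep '[-0.25,-0.5,0.1,0,0,0,-1,-0.45,-1,0.2,0,0,0,-1,-0.5,-1,0.2,0,0,0,-1]'
python3 to.py 0.436 -0.137 0.16 -45
```

```text
time: 1.95
ee_pos: [0.3286, -0.3462, 0.2029]
eef_rot: [-2.902, 1.194, -0.001]
contact_force: [-0.6, -0.2, -0.2]
opening: 0.0881
time: 2.25
ee_pos: [0.3649, -0.2357, 0.183]
eef_rot: [-2.904, 1.186, -0.001]
contact_force: [-0.4, -0.6, 0.2]
opening: 0.088
t 2.25 pos [ 0.3649 -0.2357  0.183 ] F [-0.4 -0.6  0.2] open 0.088 yaw -44.4
shift [-0.183 -1.202  0.236] turn [-0.003  0.001  0.006]
```

```bash
python3 -m creep '[-0.1,-0.5,0.1,0,0,0,-1,-0.18,-1,0.23,0,0,0,-1,-0.18,-1,0.23,0,0,0,-1,-0.18,-1,0.23,0,0,0,-1]'
python3 to.py 0.436 -0.137 0.16 -45
cat > w.py <<'E'
import sys
from h import *
c=calibration('wrist');im=snapshot('wrist');cv2.imwrite(f'pics/{sys.argv[1]}.png',im[:,:,::-1])
zs=[float(v) for v in sys.argv[2:]]
hsv=cv2.cvtColor(im,cv2.COLOR_RGB2HSV)
for nm,lo,hi in (('red',(0,120,80),(9,255,255)),('red2',(170,120,80),(180,255,255)),('blue',(105,120,50),(130,255,255)),('dark',(0,0,0),(180,255,70))):
    n,l,st,ce=cv2.connectedComponentsWithStats(cv2.inRange(hsv,lo,hi))
    for i in range(1,n):
        if st[i][4]>700: print(nm,ce[i].round(1),st[i].tolist(),[atz(c,ce[i],z)[:2].round(4).tolist() for z in zs])
E
python3 w.py w1 0.044
```

```text
time: 2.65
ee_pos: [0.4226, -0.1502, 0.1602]
eef_rot: [-2.906, 1.181, -0.0]
contact_force: [-0.6, -0.5, 0.6]
opening: 0.0879
t 2.65 pos [ 0.4226 -0.1502  0.1602] F [-0.6 -0.5  0.6] open 0.0879 yaw -44.2
shift [ 0.004 -0.188  0.003] turn [-0.003  0.001  0.009]
red [319.4 212.6] [299, 192, 42, 43, 1434] [[0.436, -0.1372]]
red [459.7 218.8] [438, 198, 44, 42, 1387] [[0.5019, -0.2072]]
dark [556.9 119. ] [542, 96, 37, 45, 713] [[0.5881, -0.1999]]
dark [326.  390.3] [0, 285, 640, 195, 46562] [[0.3428, -0.2402]]
dark [322.2 387.3] [67, 375, 508, 16, 1946] [[0.3425, -0.2363]]
```

View pics/w1.png

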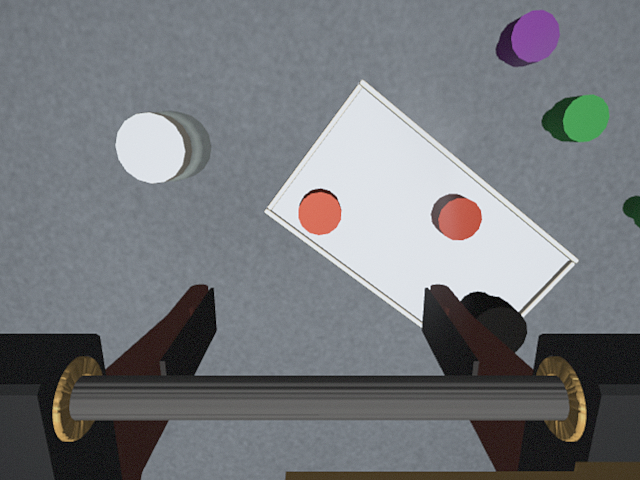

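The wrist view shows S1 at (319,213), which is (0.436,-0.137), and S2 at (460,219). Both agree with the other cameras. I'll go down on S1.

```bash
python3 -m creep '[0,-0.19,0.4,0,0,0,-0.1,0,-0.19,0.85,0,0,0,-0.1,0,-0.19,0.85,0,0,0,-0.1,0,-0.19,0.85,0,0,0,-0.1]'
python3 to.py 0.436 -0.1372 0.026 -44
python3 w.py w2 0.044
```

```text
time: 3.1
ee_pos: [0.4343, -0.1392, 0.0758]
eef_rot: [-2.905, 1.188, 0.003]
contact_force: [0.5, 0.2, 1.1]
opening: 0.0595
t 3.1 pos [ 0.4343 -0.1392  0.0758] F [0.5 0.2 1.1] open 0.0595 yaw -44.5
shift [-0.    -0.025  0.499] turn [-0.002  0.002 -0.005]
red [317.9 276.6] [289, 249, 59, 57, 2624] [[0.4358, -0.1373]]
red [510.5 283.4] [481, 256, 60, 56, 2617] [[0.5019, -0.2071]]
dark [581.1  45.7] [556, 3, 57, 71, 1784] [[0.5901, -0.1416]]
dark [629.1 146.5] [615, 127, 25, 44, 742] [[0.5812, -0.1919]]
dark [484.8 262.2] [468, 246, 53, 51, 961] [[0.4997, -0.1894]]
dark [311.6 397.4] [0, 285, 640, 195, 57322] [[0.3849, -0.1842]]
dark [322.9 387.5] [152, 386, 341, 5, 1301] [[0.3935, -0.1841]]
```

View pics/w2.png

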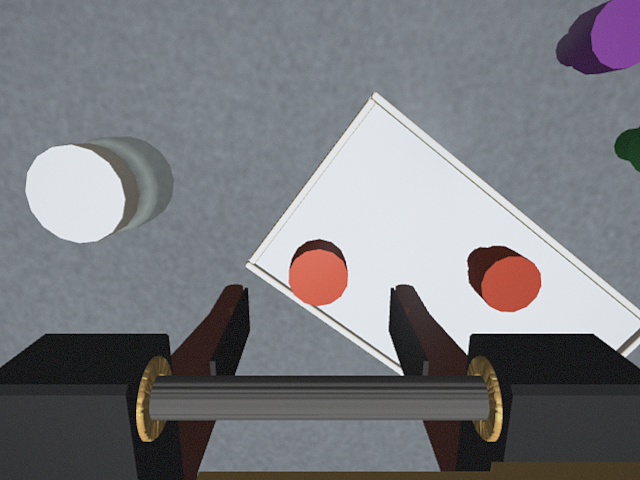

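S1 is centred between the fingers at (318,277). Descend and grip.

```bash
python3 -m creep '[0,-0.025,0.25,0,0,0,-0.1,0,-0.025,0.5,0,0,0,-0.1,0,-0.025,0.5,0,0,0,-0.1,0,-0.025,0.5,0,0,0,-0.1]'
python3 to.py 0.436 -0.1372 0.026 -44.5
```

```text
time: 3.55
ee_pos: [0.4381, -0.1381, 0.0287]
eef_rot: [-2.904, 1.189, -0.004]
contact_force: [-0.3, -0.1, 0.3]
opening: 0.0483
t 3.55 pos [ 0.4381 -0.1381  0.0287] F [-0.3 -0.1  0.3] open 0.0483 yaw -44.5
shift [-0.021  0.008  0.027] turn [-0.003 -0.001 -0.   ]
```

```bash
python3 -m creep '[-0.02,0.008,0.03,0,0,0,-0.1,-0.02,0.008,0.03,0,0,0,0.6,-0.02,0.008,0.03,0,0,0,0.6,-0.02,0.008,0.03,0,0,0,0.6,-0.02,0.008,0.03,0,0,0,0.6]' 25
python3 to.py 0.436 -0.1372 0.026 -44.5
```

```text
time: 4.05
ee_pos: [0.4364, -0.1374, 0.0261]
eef_rot: [-2.904, 1.189, -0.005]
contact_force: [-0.6, 1.1, 6.9]
opening: 0.0296
t 4.05 pos [ 0.4364 -0.1374  0.0261] F [-0.6  1.1  6.9] open 0.0296 yaw -44.5
shift [-0.004  0.002  0.001] turn [-0.003 -0.001 -0.   ]
```

```bash
python3 -m creep '[0,0,-0.4,0,0,0,0.6,0,0,-0.8,0,0,0,0.6,0,0,-1,0,0,0,0.6,0,0,-1,0,0,0,0.6]'
python3 to.py 0.5325 0.1475 0.17 -44.5
python3 w.py w3 0.146
```

```text
time: 4.45
ee_pos: [0.4377, -0.1381, 0.1288]
eef_rot: [-2.904, 1.189, -0.013]
contact_force: [-0.5, 1.0, -0.1]
opening: 0.0294
t 4.45 pos [ 0.4377 -0.1381  0.1288] F [-0.5  1.  -0.1] open 0.0294 yaw -44.5
shift [-1.324 -2.703 -0.402] turn [-0.004 -0.004 -0.   ]
red [467.9 258.2] [445, 236, 47, 45, 1651] [[0.4959, -0.1576]]
red [319.1 327.5] [281, 292, 78, 72, 4349] [[0.4374, -0.1389]]
dark [573.2 146.7] [555, 124, 46, 49, 943] [[0.5472, -0.1519]]
dark [313.8 393.2] [0, 275, 640, 205, 52311] [[0.4155, -0.1581]]
```

View pics/w3.png

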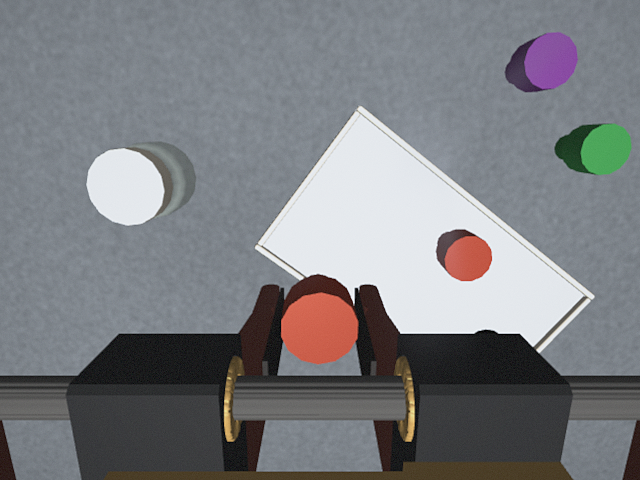

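S1 is held between the fingers at (319,327). Carry it towards port A.

```bash
python3 -m creep '[-0.22,-0.45,-0.2,0,0,0,0.6,-0.44,-0.9,-0.4,0,0,0,0.6,-0.47,-0.95,-0.4,0,0,0,0.6]'
python3 -m creep '[-0.22,-0.45,0,0,0,0,0.6,-0.44,-0.9,0,0,0,0,0.6,-0.47,-0.95,0,0,0,0,0.6]'
python3 to.py 0.5325 0.1475 0.17 -44.5
```

```text
time: 4.8
ee_pos: [0.4711, -0.0326, 0.1682]
eef_rot: [-2.905, 1.181, -0.012]
contact_force: [0.4, -0.1, -0.5]
opening: 0.0294
time: 5.1
ee_pos: [0.5039, 0.0738, 0.1675]
eef_rot: [-2.906, 1.171, -0.009]
contact_force: [-0.0, -0.3, -0.0]
opening: 0.0298
t 5.1 pos [0.5039 0.0738 0.1675] F [-0.  -0.3 -0. ] open 0.0298 yaw -43.9
shift [-0.305 -0.729 -0.019] turn [-0.006 -0.001  0.007]
```

```bash
python3 -m creep '[-0.05,-0.15,0,0,0,0,0.6,-0.05,-0.15,0,0,0,0,0.6,-0.05,-0.15,0,0,0,0,0.6]'
python3 to.py 0.5325 0.1475 0.16 -44.5
python3 w.py w4 0.085
python3 - <<'E'
from h import *
c=calibration('wrist')
for t in ('port_a','syringe_mouth','plunger_knob'):
  print(t,[(np.round(x['pixel'],1).tolist(),round(x['score'],2),atz(c,x['pixel'],.085)[:2].round(4)) for x in finder.place_of('wrist',t)[:4]])
E
```

```text
time: 5.4
ee_pos: [0.5099, 0.0871, 0.1663]
eef_rot: [-2.908, 1.172, -0.005]
contact_force: [-0.3, -0.3, -0.7]
opening: 0.0295
t 5.4 pos [0.5099 0.0871 0.1663] F [-0.3 -0.3 -0.7] open 0.0295 yaw -43.9
shift [-0.256 -0.591  0.067] turn [-0.005 -0.     0.007]
red [319.2 327.5] [281, 292, 78, 72, 4341] [[0.476, 0.051]]
dark [273.1 154.4] [242, 124, 61, 62, 2588] [[0.5325, 0.148]]
dark [625.8 219.9] [615, 187, 25, 74, 749] [[0.6576, -0.0258]]
dark [315.5 394.6] [0, 275, 640, 205, 53782] [[0.4399, 0.017]]
dark [599.1 347.7] [580, 332, 50, 42, 898] [[0.5977, -0.0864]]
port_a [([268.8, 156.9], 0.73, array([0.5299, 0.1481]))]
syringe_mouth []
plunger_knob [([447.4, 175.8], 0.66, array([0.5972, 0.0681]))]
```

View pics/w4.png

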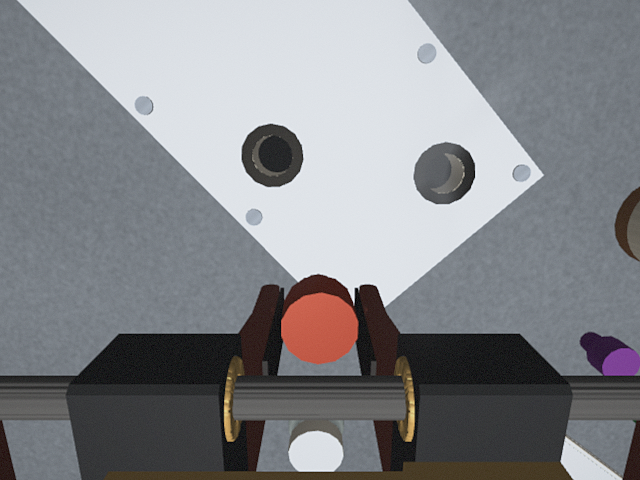

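The wrist view shows port A at (272,155), which is (0.5325,0.148), and port B at (444,173). Both agree with the top and side views. Move above A.

```bash
python3 - <<'E'
from h import *
c=calibration('wrist')
print(atz(c,(272.5,155),.085),atz(c,(444.5,173),.085))
E
python3 -m creep '[-0.13,-0.3,0.1,0,0,0,0.6,-0.26,-0.6,0.2,0,0,0,0.6,-0.26,-0.6,0.35,0,0,0,0.6,-0.26,-0.6,0.35,0,0,0,0.6,-0.26,-0.6,0.35,0,0,0,0.6]'
python3 to.py 0.5328 0.1487 0.115 -44
python3 w.py w5 0.155
```

```text
[0.53274765 0.14747267 0.085     ] [0.59778297 0.07025661 0.085     ]
time: 6.1
ee_pos: [0.5333, 0.1465, 0.1326]
eef_rot: [-2.906, 1.176, -0.007]
contact_force: [-0.4, -1.1, -0.0]
opening: 0.0296
t 6.1 pos [0.5333 0.1465 0.1326] F [-0.4 -1.1 -0. ] open 0.0296 yaw -44.1
shift [-0.02  -0.011  0.176] turn [-0.005 -0.001 -0.001]
red [319.2 327.5] [281, 292, 78, 72, 4297] [[0.5348, 0.1474]]
dark [319.5 395.5] [0, 241, 640, 239, 61990] [[0.5147, 0.1265]]
dark [497.2 287.5] [466, 258, 66, 62, 2149] [[0.592, 0.1138]]
dark [632.5 450. ] [622, 419, 18, 61, 795] [[0.5882, 0.0195]]
```

View pics/w5.png

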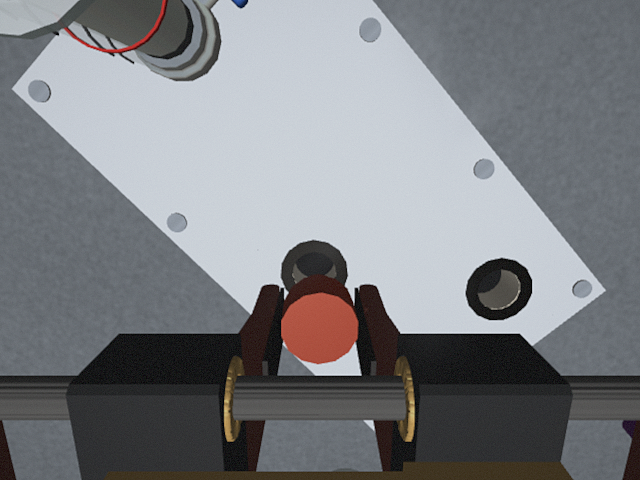

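```bash
python3 - <<'E'
from h import *
c=calibration('wrist'); s=arm.observe()
print(atz(c,(314,273),.085),atz(c,(499,289),.085),proj(c,s['ee_pos']-[0,0,.0476]), s['ee_pos'])
# held head top centre at z tcp+.018
print(atz(c,(319.2,327.5),s['ee_pos'][2]+.018))
E
```

```text
[0.53140429 0.14718233 0.085     ] [0.59709505 0.07057629 0.085     ] [317.94917051 271.35769493] [0.53369145 0.14649543 0.13311053]
[0.53364316 0.14584732 0.15111053]
```

```bash
python3 to.py 0.5322 0.1481 0.106 -44
python3 -m creep '[-0.023,0,0.1,0,0,0,0.6,-0.023,0,0.2,0,0,0,0.6,-0.023,0,0.27,0,0,0,0.6,-0.023,0,0.27,0,0,0,0.6]'
python3 to.py 0.5322 0.1481 0.087 -44
```

```text
t 6.15 pos [0.5337 0.1465 0.1331] F [ 0.8 -0.1 -0.9] open 0.0291 yaw -44.1
shift [-0.023  0.001  0.271] turn [-0.005 -0.002 -0.001]
time: 6.55
ee_pos: [0.5314, 0.1477, 0.1048]
eef_rot: [-2.907, 1.178, -0.006]
contact_force: [0.5, -0.6, -0.9]
opening: 0.0293
t 6.55 pos [0.5314 0.1477 0.1048] F [ 0.5 -0.6 -0.9] open 0.0293 yaw -44.1
shift [ 0.003 -0.007  0.178] turn [-0.004 -0.001 -0.001]
```

```bash

python3 -m creep '[0.003,-0.005,0.06,0,0,0,0.6,0.003,-0.005,0.12,0,0,0,0.6,0.003,-0.005,0.17,0,0,0,0.6,0.003,-0.005,0.175,0,0,0,0.6]'
python3 to.py 0.5322 0.1481 0.087 -44; python3 w.py w6 0.105
```

```text
time: 6.95
ee_pos: [0.5319, 0.1481, 0.0869]
eef_rot: [-2.907, 1.177, -0.005]
contact_force: [-1.5, -0.8, 2.2]
opening: 0.0293
t 6.95 pos [0.5319 0.1481 0.0869] F [-1.5 -0.8  2.2] open 0.0293 yaw -44.1
shift [ 0.002 -0.002 -0.001] turn [-0.004 -0.001 -0.001]
red [318.9 328. ] [281, 293, 78, 71, 4312] [[0.5318, 0.1474]]
dark [126.8  14. ] [90, 0, 65, 35, 1219] [[0.5637, 0.2671]]
dark [177.7  39.5] [130, 0, 68, 66, 824] [[0.5696, 0.2512]]
dark [328.4 395.4] [0, 268, 640, 212, 65688] [[0.5138, 0.1235]]
```

View pics/w6.png

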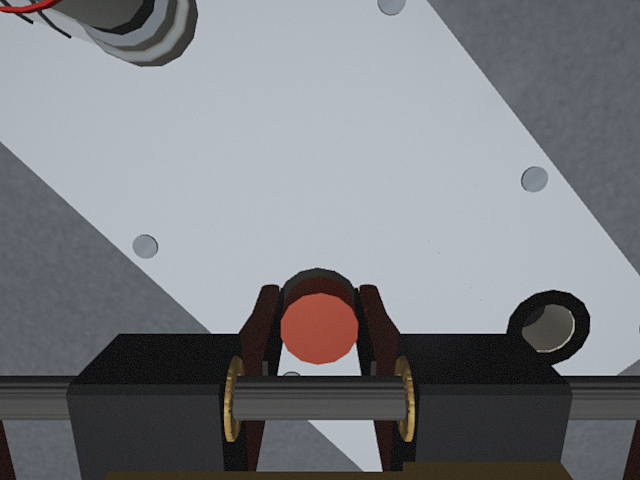

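Head is down near the lid. Press a little, then release.

```bash

python3 -m creep '[0,0,0.02,0,0,0,0.6,0,0,0.02,0,0,0,0.6]'
python3 -m creep '[0,0,0,0,0,0,-0.1,0,0,0,0,0,0,-0.1,0,0,0,0,0,0,-0.1]'
python3 to.py 0.5322 0.1481 0.125 -44
```

```text
time: 7.2
ee_pos: [0.5322, 0.1482, 0.0865]
eef_rot: [-2.907, 1.177, -0.007]
contact_force: [-5.6, -0.7, 15.6]
opening: 0.0298
time: 7.5
ee_pos: [0.5322, 0.1482, 0.0863]
eef_rot: [-2.907, 1.177, -0.007]
contact_force: [0.4, 0.1, -0.4]
opening: 0.0474
t 7.5 pos [0.5322 0.1482 0.0863] F [ 0.4  0.1 -0.4] open 0.0474 yaw -44.1
shift [ 0.001 -0.002 -0.387] turn [-0.004 -0.001 -0.001]
```

```bash

python3 -m creep '[0,0,-0.3,0,0,0,-0.1,0,0,-0.4,0,0,0,1,0,0,-0.4,0,0,0,1,0,0,-0.4,0,0,0,1,0,0,-0.4,0,0,0,1]'
python3 -m creep '[0,0,0,0,0,0,1,0,0,0.1,0,0,0,1,0,0,0.17,0,0,0,1,0,0,0.18,0,0,0,1,0,0,0.18,0,0,0,1]'
python3 to.py 0.5322 0.1481 0.105 -44
```

```text
time: 8.0
ee_pos: [0.5314, 0.1477, 0.1253]
eef_rot: [-2.908, 1.178, -0.006]
contact_force: [-0.6, -0.3, -0.4]
opening: 0.0197
time: 8.5
ee_pos: [0.5311, 0.1477, 0.1066]
eef_rot: [-2.909, 1.178, -0.004]
contact_force: [-0.1, 0.2, 1.0]
opening: 0.0005
t 8.5 pos [0.5311 0.1477 0.1066] F [-0.1  0.2  1. ] open 0.0005 yaw -44.1
shift [ 0.005 -0.01   0.016] turn [-0.003 -0.001 -0.001]
```

```bash

python3 -m creep '[0,0,0.03,0,0,0,1,0,0,0.03,0,0,0,1]'
python3 -m creep '[0,0,0.02,0,0,0,1,0,0,0.02,0,0,0,1]'
python3 -m creep '[0,0,-0.4,0,0,0,1,0,0,-0.6,0,0,0,1,0,0,-0.6,0,0,0,1]'
python3 to.py 0.5022 -0.208 0.16 -44; python3 w.py w7 .105
```

```text
time: 8.7
ee_pos: [0.5317, 0.148, 0.1053]
eef_rot: [-2.908, 1.178, -0.006]
contact_force: [-4.7, -0.8, 14.7]
opening: 0.0004
time: 8.9
ee_pos: [0.5318, 0.148, 0.1053]
eef_rot: [-2.909, 1.178, -0.008]
contact_force: [-7.9, -2.4, 17.8]
opening: 0.0002
time: 9.2
ee_pos: [0.5332, 0.1489, 0.1686]
eef_rot: [-2.905, 1.177, -0.016]
contact_force: [0.9, 0.2, 0.1]
opening: 0.0003
t 9.2 pos [0.5332 0.1489 0.1686] F [0.9 0.2 0.1] open 0.0003 yaw -44.1
shift [2.26  2.78  0.072] turn [-0.007 -0.004 -0.001]
red [317.4 264.5] [292, 241, 52, 50, 1909] [[0.5325, 0.148]]
blue [55.3  7.4] [0, 0, 101, 20, 1316] [[0.5324, 0.332]]
dark [56.2  7.3] [0, 0, 103, 20, 1328] [[0.5328, 0.3317]]
dark [315.  241.4] [289, 229, 56, 39, 711] [[0.541, 0.1588]]
dark [474.5 269.3] [448, 244, 57, 54, 1667] [[0.5953, 0.0828]]
dark [310.6 403.1] [0, 285, 640, 195, 52758] [[0.4657, 0.0855]]
```

View pics/w7.png

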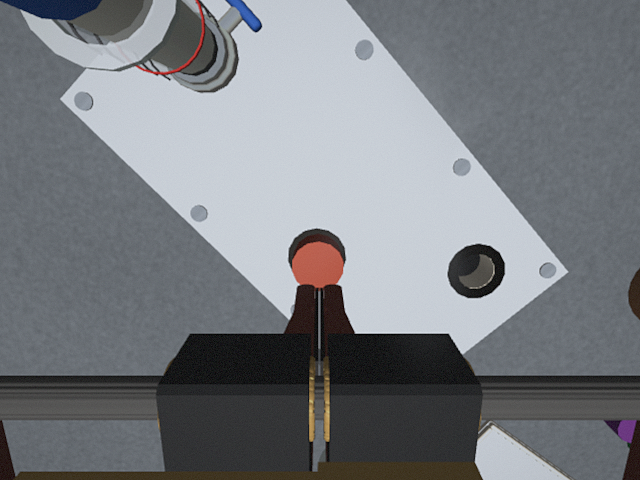

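The head lies in the ring at (317,264). The closed fingertips stopped at z=0.1053 under 15–18 N, against a seated head top of 0.105, so it is home. Now S2.

```bash

python3 -m creep '[0.32,0.4,0,0,0,0,0.5,0.64,0.8,0,0,0,0,0,0.8,0.98,0,0,0,0,-0.1,0.8,0.98,0,0,0,0,-0.1]' 25
python3 -m creep '[0.32,0.4,0,0,0,0,-0.1,0.64,0.8,0,0,0,0,-0.1,0.8,0.98,0,0,0,0,-0.1,0.8,0.98,0,0,0,0,-0.1]'
python3 to.py 0.502 -0.2072 0.10 -44
```

```text
time: 9.65
ee_pos: [0.5206, 0.017, 0.165]
eef_rot: [-2.906, 1.189, -0.011]
contact_force: [0.3, 0.3, -0.8]
opening: 0.0287
time: 10.05
ee_pos: [0.508, -0.1136, 0.1637]
eef_rot: [-2.904, 1.199, -0.009]
contact_force: [-0.4, 1.2, -0.6]
opening: 0.0484
t 10.05 pos [ 0.508  -0.1136  0.1637] F [-0.4  1.2 -0.6] open 0.0484 yaw -44.9
shift [0.615 0.707 0.639] turn [-0.001 -0.003 -0.01 ]
```

```bash

python3 -m creep '[0.3,0.35,0,0,0,0,-0.1,0.6,0.7,0.2,0,0,0,-0.1,0.615,0.707,0.6,0,0,0,-0.1,0.615,0.707,0.64,0,0,0,-0.1,0.615,0.707,0.64,0,0,0,-0.1]'
python3 to.py 0.502 -0.2072 0.026 -44.5; python3 w.py w8 .044
```

```text
time: 10.55
ee_pos: [0.5016, -0.2046, 0.0988]
eef_rot: [-2.904, 1.195, -0.003]
contact_force: [0.2, 0.4, 1.0]
opening: 0.0483
t 10.55 pos [ 0.5016 -0.2046  0.0988] F [0.2 0.4 1. ] open 0.0483 yaw -44.7
shift [0.02  0.017 0.728] turn [-0.001 -0.001 -0.002]
red [321.1 269. ] [295, 244, 53, 51, 2127] [[0.5018, -0.2068]]
dark [559.1 248. ] [539, 230, 58, 51, 1165] [[0.6025, -0.2896]]
dark [321.6 400.3] [0, 285, 640, 195, 62058] [[0.4431, -0.2666]]
dark [319.3 387.5] [182, 386, 274, 4, 1088] [[0.4484, -0.2593]]
```

View pics/w8.png

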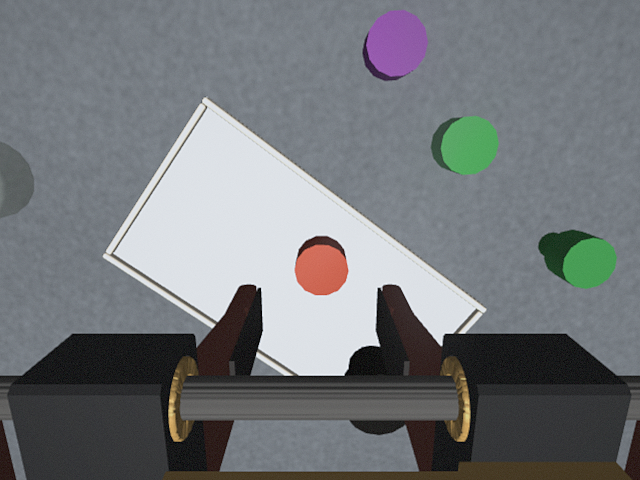

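S2 is centred at (321,269). The black stopper lies clear of the fingers. Descend and grip.

```bash

python3 -m creep '[0.02,0.017,0.35,0,0,0,-0.1,0.01,0.017,0.72,0,0,0,-0.1,0.0,0.017,0.73,0,0,0,-0.1,0.0,0.017,0.73,0,0,0,-0.1]'
python3 to.py 0.502 -0.2072 0.026 -44.5
```

```text
time: 11.0
ee_pos: [0.5027, -0.2046, 0.0285]
eef_rot: [-2.905, 1.191, -0.008]
contact_force: [-0.2, -0.0, -0.2]
opening: 0.0483
t 11.0 pos [ 0.5027 -0.2046  0.0285] F [-0.2 -0.  -0.2] open 0.0483 yaw -44.6
shift [0.013 0.023 0.025] turn [-0.002 -0.002 -0.001]
```

```bash

python3 -m creep '[0.013,0.023,0.025,0,0,0,-0.1,0.013,0.023,0.025,0,0,0,0.6,0.013,0.023,0.025,0,0,0,0.6,0.013,0.023,0.025,0,0,0,0.6,0.013,0.023,0.025,0,0,0,0.6]' 25
python3 -m creep '[0,0,-0.4,0,0,0,0.6,0,0,-0.8,0,0,0,0.6,0,0,-1,0,0,0,0.6]'
python3 to.py 0.5972 0.0708 0.17 -44.5;python3 w.py w9 .14
```

```text
time: 11.5
ee_pos: [0.5026, -0.2074, 0.0268]
eef_rot: [-2.905, 1.191, -0.01]
contact_force: [-1.2, 0.1, 6.9]
opening: 0.0294
time: 11.8
ee_pos: [0.5031, -0.2076, 0.1299]
eef_rot: [-2.905, 1.191, -0.015]
contact_force: [-0.4, -0.3, -0.6]
opening: 0.0293
t 11.8 pos [ 0.5031 -0.2076  0.1299] F [-0.4 -0.3 -0.6] open 0.0293 yaw -44.6
shift [-1.28  -2.646 -0.397] turn [-0.004 -0.005 -0.001]
red [319.4 326.4] [280, 292, 78, 70, 4327] [[0.5007, -0.2107]]
dark [526.3 234.1] [511, 219, 46, 43, 740] [[0.5836, -0.2389]]
dark [313.9 393.1] [0, 274, 640, 206, 52794] [[0.4774, -0.231]]
```

```bash
python3 -m creep '[-0.22,-0.45,-0.2,0,0,0,0.6,-0.44,-0.9,-0.4,0,0,0,0.6,-0.47,-0.97,-0.4,0,0,0,0.6]'
python3 -m creep '[-0.22,-0.45,0,0,0,0,0.6,-0.44,-0.9,0,0,0,0,0.6,-0.47,-0.97,0,0,0,0,0.6]'
python3 to.py 0.5972 0.0708 0.135 -44.5
```

```text
time: 12.15
ee_pos: [0.5405, -0.1009, 0.1745]
eef_rot: [-2.905, 1.183, -0.025]
contact_force: [0.2, 0.4, 0.1]
opening: 0.0293
time: 12.45
ee_pos: [0.5753, 0.008, 0.175]
eef_rot: [-2.906, 1.172, -0.024]
contact_force: [0.8, -0.7, -0.7]
opening: 0.0292
t 12.45 pos [0.5753 0.008  0.175 ] F [ 0.8 -0.7 -0.7] open 0.0292 yaw -43.9
shift [-0.283 -0.598  0.404] turn [-0.009 -0.007  0.006]
```

```bash
python3 -m creep '[-0.14,-0.3,0.1,-0.009,-0.007,0,0.6,-0.28,-0.6,0.2,-0.009,-0.007,0,0.6,-0.28,-0.6,0.4,-0.009,-0.007,0,0.6,-0.28,-0.6,0.4,-0.009,-0.007,0,0.6,-0.28,-0.6,0.4,-0.009,-0.007,0,0.6]'
python3 to.py 0.5972 0.0708 0.106 -44;python3 w.py w10 .15
```

```text
time: 12.95
ee_pos: [0.597, 0.0697, 0.135]
eef_rot: [2.911, -1.176, -0.002]
contact_force: [0.5, -0.7, -0.9]
opening: 0.0292
t 12.95 pos [0.597  0.0697 0.135 ] F [ 0.5 -0.7 -0.9] open 0.0292 yaw -44.0
shift [-0.006 -0.01   0.29 ] turn [0.002 0.    0.   ]
red [110.4 261.3] [80, 232, 62, 59, 2759] [[0.5589, 0.1417]]
red [319.4 326.2] [281, 292, 77, 70, 4290] [[0.5965, 0.0683]]
dark [137.3 241.9] [97, 218, 64, 64, 1542] [[0.572, 0.1395]]
dark [316.8 389.6] [0, 237, 640, 243, 55563] [[0.576, 0.0486]]
dark [554.8 271.7] [534, 246, 73, 75, 869] [[0.6758, 0.0231]]
```

View pics/w10.png

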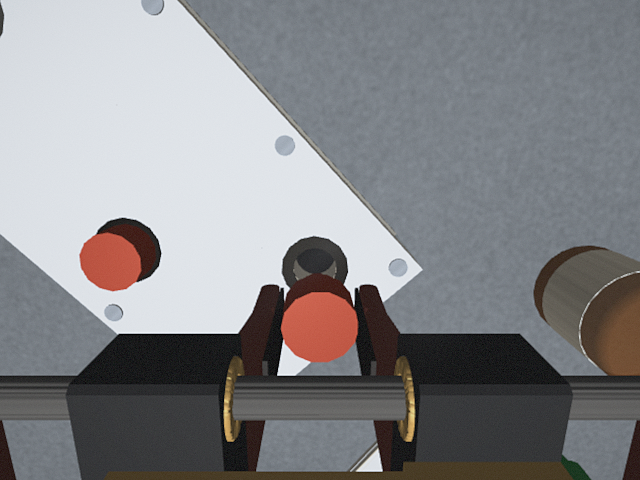

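```bash
python3 - <<'E'
from h import *
c=calibration('wrist'); s=arm.observe()
P=atz(c,(314.5,269.5),.085);H=atz(c,(319.4,326.3),s['ee_pos'][2]+.018);print(P,H,s['ee_pos']); R_=R.from_rotvec(s['eef_rot']);print(R_.inv().apply(P-H)/.1)
E
```

```text
[0.59578759 0.07051013 0.085     ] [0.59804066 0.06924319 0.15372667] [0.59753833 0.06947565 0.13572667]
[-0.02536663  0.0056241   0.68726164]
```

```bash
python3 to.py 0.5966 0.0712 0.106 -44
python3 -m creep '[-0.018,-0.005,0.1,0,0,0,0.6,-0.018,-0.005,0.2,0,0,0,0.6,-0.018,-0.005,0.29,0,0,0,0.6,-0.018,-0.005,0.29,0,0,0,0.6]'
python3 to.py 0.5966 0.0712 0.087 -44
```

```text
t 13.0 pos [0.5975 0.0695 0.1357] F [-0.   0.5 -0. ] open 0.03 yaw -44.0
shift [-0.019 -0.006  0.297] turn [ 0.001 -0.    -0.   ]
time: 13.4
ee_pos: [0.5955, 0.0705, 0.1051]
eef_rot: [2.91, -1.177, -0.004]
contact_force: [-0.0, 0.8, -0.3]
opening: 0.0294
t 13.4 pos [0.5955 0.0705 0.1051] F [-0.   0.8 -0.3] open 0.0294 yaw -44.0
shift [ 0.003 -0.013  0.18 ] turn [ 0.002  0.001 -0.001]
```

```bash

python3 -m creep '[0.003,-0.01,0.06,0,0,0,0.6,0.003,-0.01,0.12,0,0,0,0.6,0.003,-0.01,0.17,0,0,0,0.6,0.003,-0.01,0.18,0,0,0,0.6]'
python3 -m creep '[0,0,0.02,0,0,0,0.6,0,0,0.02,0,0,0,0.6]'
python3 w.py w11 .105
```

```text
time: 13.8
ee_pos: [0.5962, 0.0713, 0.0872]
eef_rot: [2.91, -1.176, -0.004]
contact_force: [-4.4, -0.6, 10.6]
opening: 0.0295
time: 14.0
ee_pos: [0.5962, 0.0713, 0.0871]
eef_rot: [2.909, -1.176, -0.003]
contact_force: [-7.1, -1.2, 17.7]
opening: 0.0295
red [ 53.3 302.4] [13, 266, 81, 74, 4487] [[0.5315, 0.1478]]
red [318.7 327.4] [280, 293, 78, 70, 4313] [[0.5962, 0.0709]]
dark [ 90.7 275.4] [36, 244, 88, 81, 3050] [[0.5503, 0.1447]]
dark [321.4 398.1] [0, 267, 640, 213, 58758] [[0.5751, 0.0476]]
dark [596.7 299.9] [572, 267, 68, 90, 1494] [[0.6792, 0.0064]]
```

View pics/w11.png

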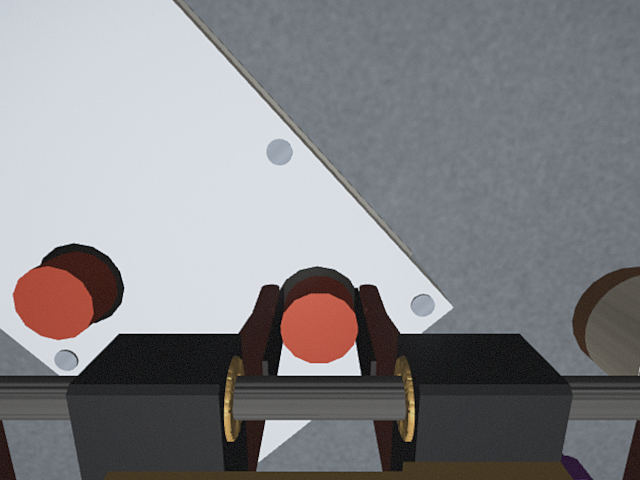

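S2 looks the same in its port (319,327) as S1 did. Release it and push the top.

```bash

python3 -m creep '[0,0,0,0,0,0,-0.1,0,0,0,0,0,0,-0.1,0,0,0,0,0,0,-0.1,0,0,-0.3,0,0,0,-0.1]'
python3 -m creep '[0,0,-0.1,0,0,0,1,0,0,-0.1,0,0,0,1,0,0,-0.1,0,0,0,1,0,0,-0.1,0,0,0,1,0,0,-0.1,0,0,0,1]'
python3 to.py 0.5964 0.0713 0.106 -44
```

```text
time: 14.45
ee_pos: [0.5937, 0.0707, 0.1135]
eef_rot: [2.906, -1.175, -0.012]
contact_force: [-0.3, -0.4, -0.3]
opening: 0.0481
time: 14.95
ee_pos: [0.5933, 0.0706, 0.1226]
eef_rot: [2.905, -1.174, -0.014]
contact_force: [-0.8, 0.5, -0.3]
opening: 0.0115
t 14.95 pos [0.5933 0.0706 0.1226] F [-0.8  0.5 -0.3] open 0.0115 yaw -44.0
shift [ 0.018 -0.028  0.166] turn [ 0.007  0.004 -0.   ]
```

```bash

python3 -m creep '[0.018,-0.028,0,0.007,0.004,0,1,0.018,-0.028,0.1,0.007,0.004,0,1,0.018,-0.028,0.16,0.007,0.004,0,1,0.018,-0.028,0.19,0.007,0.004,0,1]'
python3 -m creep '[0,0,0.015,0,0,0,1,0,0,0.015,0,0,0,1]'
python3 -m creep '[0,0,0.01,0,0,0,1,0,0,0.01,0,0,0,1]'
python3 -m creep '[0,0,-0.4,0,0,0,1,0,0,-0.9,0,0,0,1,0,0,-1,0,0,0,1]'
python3 to.py 0.567 0.272 0.29 -44; python3 w.py w12 .105
```

```text
time: 15.35
ee_pos: [0.5962, 0.0712, 0.1051]
eef_rot: [2.912, -1.177, 0.002]
contact_force: [-14.6, -2.8, 41.1]
opening: 0.0005
time: 15.55
ee_pos: [0.5961, 0.0712, 0.1053]
eef_rot: [2.911, -1.177, 0.003]
contact_force: [-8.1, -0.8, 19.9]
opening: 0.0007
time: 15.75
ee_pos: [0.596, 0.0712, 0.1053]
eef_rot: [2.911, -1.177, 0.004]
contact_force: [-4.7, -1.2, 13.1]
opening: 0.0003
time: 16.05
ee_pos: [0.5983, 0.0724, 0.2103]
eef_rot: [-2.911, 1.177, -0.013]
contact_force: [0.6, 0.4, 0.2]
opening: 0.0006
t 16.05 pos [0.5983 0.0724 0.2103] F [0.6 0.4 0.2] open 0.0006 yaw -44.0
shift [-1.606 -1.222 -0.803] turn [-0.003 -0.005 -0.   ]
red [166.3 231.7] [144, 210, 45, 44, 1534] [[0.5321, 0.1476]]
red [316.4 246.4] [294, 226, 45, 42, 1478] [[0.5964, 0.0712]]
dark [310.7 397.9] [0, 285, 640, 195, 47906] [[0.5119, -0.0098]]
dark [615.2 317.2] [587, 292, 53, 52, 2225] [[0.7118, -0.1133]]
```

View pics/w12.png

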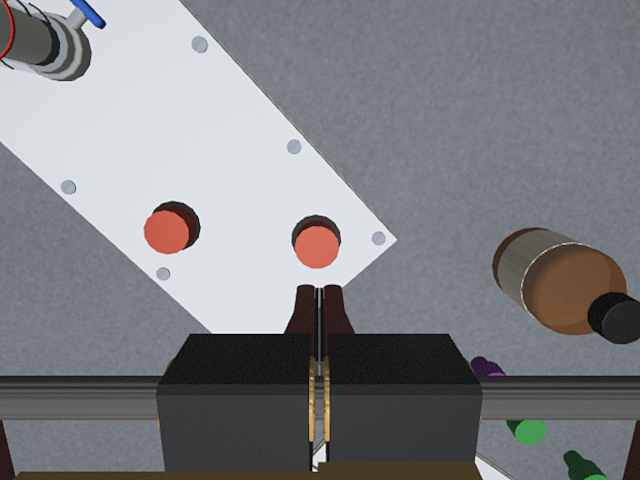

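Both heads sit in their rings at (166,232) and (316,246). The top push stopped at z=0.1053 for S2 as well. The seated positions put the ports 99.9 mm apart (expected 99.9 mm) and the chamber yaw at about -1.4°. That predicts the syringe at about (0.568,0.272). Rise and go to look at it.

```bash

python3 -m creep '[0,0,-0.4,0,0,0,0.5,0,0,-0.8,0,0,0,-0.1,0,0,-1,0,0,0,-0.1]' 25
python3 -m creep '[-0.4,-0.15,0,0,0,0,-0.1,-0.8,-0.3,0,0,0,0,-0.1,-0.8,-0.3,0,0,0,0,-0.1]'
python3 to.py 0.527 0.232 0.30 -44
```

```text
time: 16.4
ee_pos: [0.5978, 0.0725, 0.3113]
eef_rot: [-2.91, 1.177, -0.016]
contact_force: [0.2, 0.9, -0.1]
opening: 0.021
time: 16.7
ee_pos: [0.5579, 0.156, 0.3098]
eef_rot: [-2.914, 1.164, -0.011]
contact_force: [0.4, 0.7, 0.7]
opening: 0.0452
t 16.7 pos [0.5579 0.156  0.3098] F [0.4 0.7 0.7] open 0.0452 yaw -43.5
shift [-0.748 -0.338  0.096] turn [-0.004 -0.003  0.005]
```

```bash

python3 -m creep '[-0.4,-0.17,0,0,0,0,-0.1,-0.75,-0.34,0.05,-0.004,-0.003,0,-0.1,-0.75,-0.34,0.05,-0.004,-0.003,0,-0.1,-0.75,-0.34,0.05,-0.004,-0.003,0,-0.1,-0.75,-0.34,0.05,-0.004,-0.003,0,-0.1]'
python3 to.py 0.567 0.272 0.29 -44; python3 w.py w13 .250
python3 - <<'E'
from h import *
c=calibration('wrist')
for t,z in (('syringe_mouth',.202),('plunger_knob',.235)):
  print(t,[(np.round(x['pixel'],1).tolist(),round(x['score'],2),atz(c,x['pixel'],z)[:2].round(4)) for x in finder.place_of('wrist',t)[:4]])
E
```

```text
time: 17.2
ee_pos: [0.5276, 0.2307, 0.3035]
eef_rot: [2.915, -1.167, -0.0]
contact_force: [-0.7, 0.2, 0.4]
opening: 0.0482
t 17.2 pos [0.5276 0.2307 0.3035] F [-0.7  0.2  0.4] open 0.0482 yaw -43.6
shift [ 0.001 -0.571  0.134] turn [ 0.001 -0.     0.004]
red [383.6 274.1] [368, 260, 32, 31, 704] [[0.5508, 0.2028]]
red [490.6 286.5] [475, 272, 32, 30, 752] [[0.589, 0.1562]]
blue [317.8 160.1] [290, 132, 57, 58, 2568] [[0.5672, 0.2725]]
dark [314.6 397.7] [0, 285, 640, 195, 57802] [[0.4688, 0.1722]]
dark [321.8 387.4] [183, 386, 273, 4, 1052] [[0.4768, 0.1744]]
syringe_mouth []
plunger_knob [([317.3, 158.0], 0.91, array([0.5672, 0.2725]))]
```

View pics/w13.png

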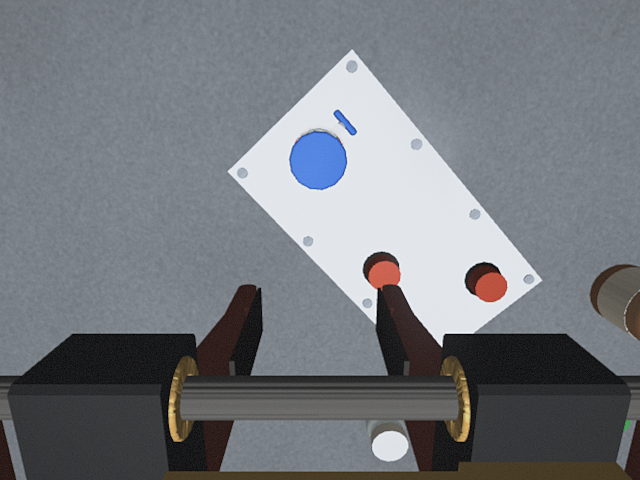

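The knob is at (318,160), which is (0.567,0.2725) and matches the prediction. Move above it and look again before going down.

```bash

python3 -m creep '[0,-0.3,0.1,0,0,0.004,-0.1,0,-0.57,0.2,0,0,0.004,-0.1,0,-0.57,0.28,0,0,0.004,-0.1,0,-0.57,0.28,0,0,0.004,-0.1]'
python3 to.py 0.5673 0.2723 0.217 -44; python3 w.py w14 .250
```

```text
time: 17.75
ee_pos: [0.5667, 0.2711, 0.2744]
eef_rot: [2.909, -1.177, -0.003]
contact_force: [-0.2, -0.4, -0.2]
opening: 0.0482
t 17.75 pos [0.5667 0.2711 0.2744] F [-0.2 -0.4 -0.2] open 0.0482 yaw -44.1
shift [-0.004 -0.015  0.574] turn [ 0.002  0.    -0.001]
blue [316.7 277.4] [287, 241, 61, 71, 3356] [[0.5694, 0.2748]]
dark [313.2 396.9] [0, 285, 640, 195, 57518] [[0.522, 0.2287]]
dark [324.1 387.4] [183, 386, 273, 4, 1003] [[0.53, 0.2288]]
```

View pics/w14.png

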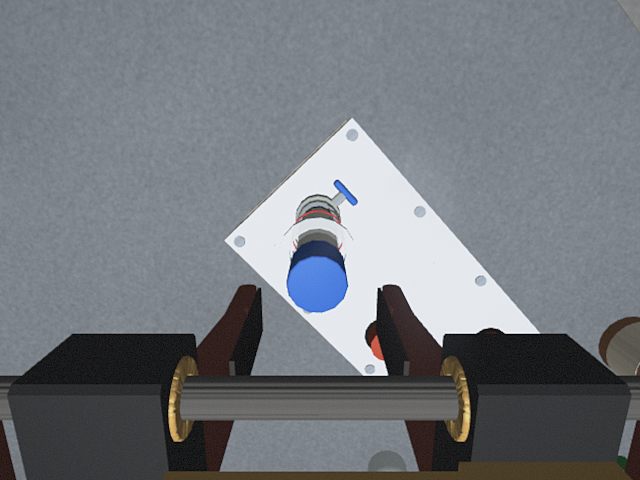

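```bash
python3 - <<'E'
from h import *
c=calibration('wrist'); s=arm.observe(); P=atz(c,(317.5,283.5),.25);print(P,s['ee_pos'],R.from_rotvec(s['eef_rot']).inv().apply(P-s['ee_pos'])/.1)
E
python3 -m creep '[-0.004,-0.015,0.3,0,0,0,-0.1,-0.004,-0.015,0.5,0,0,0,-0.1,-0.004,-0.015,0.57,0,0,0,-0.1,-0.004,-0.015,0.57,0,0,0,-0.1]'
python3 to.py 0.5673 0.2723 0.217 -44; python3 w.py w15 .250
```

```text
[0.56726762 0.2718945  0.25      ] [0.56675207 0.27094311 0.27543068] [-0.00299591 -0.01108242  0.25427792]
time: 18.2
ee_pos: [0.5672, 0.2712, 0.2185]
eef_rot: [2.908, -1.179, -0.001]
contact_force: [-0.7, -0.3, -0.2]
opening: 0.0484
t 18.2 pos [0.5672 0.2712 0.2185] F [-0.7 -0.3 -0.2] open 0.0484 yaw -44.1
shift [-0.007 -0.008  0.015] turn [ 0.002 -0.    -0.001]
blue [315.3 329. ] [274, 278, 84, 98, 6639] [[0.5707, 0.2762]]
dark [313.6 397.1] [0, 285, 640, 195, 57534] [[0.5511, 0.257]]
dark [323.5 387.4] [183, 386, 273, 4, 1017] [[0.5566, 0.2574]]
```

View pics/w15.png

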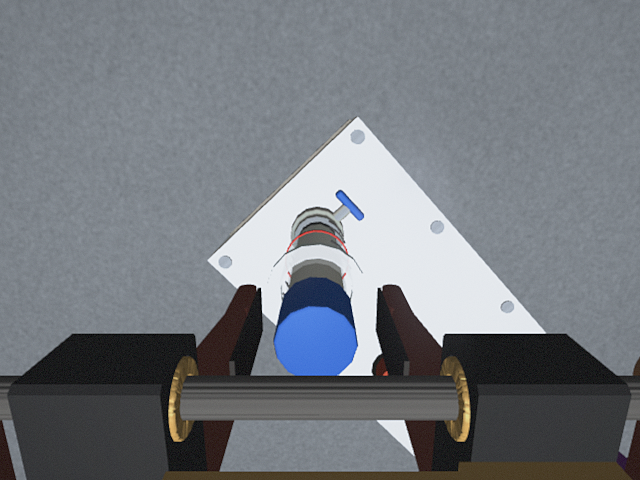

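Knob between the fingers, about 1 mm left of centre (col 316 vs 319). Correct and close gently.

```bash

python3 -m creep '[-0.01,-0.008,0.015,0,0,0,-0.1,-0.01,-0.008,0.015,0,0,0,-0.1,-0.01,-0.008,0.015,0,0,0,0.2,-0.01,-0.008,0.015,0,0,0,0.2]' 5
python3 to.py 0.5673 0.2723 0.217 -44;python3 w.py w16 .250|head -1
python3 -m creep '[0,0,0,0,0,0,0.6,0,0,0,0,0,0,0.6,0,0,0,0,0,0,0.6]' 5
python3 to.py 0.5673 0.2723 0.217 -44;
```

```text
time: 18.65
ee_pos: [0.5676, 0.2731, 0.2184]
eef_rot: [2.91, -1.179, 0.001]
contact_force: [0.6, 0.3, -0.0]
opening: 0.0368
t 18.65 pos [0.5676 0.2731 0.2184] F [ 0.6  0.3 -0. ] open 0.0368 yaw -44.1
shift [0.004 0.008 0.014] turn [ 0.001 -0.001 -0.001]
blue [318.2 331.7] [277, 282, 84, 94, 6452] [[0.5711, 0.2767]]
time: 19.0
ee_pos: [0.5676, 0.2732, 0.2183]
eef_rot: [2.91, -1.179, 0.001]
contact_force: [0.8, 0.3, 0.7]
opening: 0.03
t 19.0 pos [0.5676 0.2732 0.2183] F [0.8 0.3 0.7] open 0.03 yaw -44.1
shift [0.004 0.008 0.013] turn [ 0.001 -0.001 -0.001]
```

Centred with no side force. Firm the grip and lift straight up in small steps.

```bash

python3 -m creep '[0,0,0,0,0,0,0.6,0,0,0,0,0,0,0.6]' 20
python3 -m creep '[0,0,-0.03,0,0,0,0.6,0,0,-0.06,0,0,0,0.6,0,0,-0.1,0,0,0,0.6,0,0,-0.1,0,0,0,0.6]'
python3 to.py 0.5676 0.2732 0.2663 -44.1
```

```text
time: 19.2
ee_pos: [0.5675, 0.2732, 0.2182]
eef_rot: [2.91, -1.179, 0.0]
contact_force: [0.1, 0.2, 0.8]
opening: 0.029
time: 19.6
ee_pos: [0.5678, 0.2734, 0.229]
eef_rot: [2.911, -1.179, 0.001]
contact_force: [-0.3, 0.5, -2.3]
opening: 0.0294
t 19.6 pos [0.5678 0.2734 0.229 ] F [-0.3  0.5 -2.3] open 0.0294 yaw -44.1
shift [ 0.     0.003 -0.373] turn [ 0.    -0.001 -0.   ]
```

```bash

python3 -m creep '[0,0.003,-0.04,0,0,0,0.6,0,0.003,-0.08,0,0,0,0.6,0,0.003,-0.12,0,0,0,0.6,0,0.003,-0.15,0,0,0,0.6,0,0.003,-0.15,0,0,0,0.6]'
python3 to.py 0.5676 0.2732 0.2663 -44.1; python3 w.py w17 .265|head -1
```

```text
time: 20.1
ee_pos: [0.5678, 0.2734, 0.2446]
eef_rot: [2.911, -1.18, 0.002]
contact_force: [0.7, -0.0, -1.6]
opening: 0.0294
t 20.1 pos [0.5678 0.2734 0.2446] F [ 0.7 -0.  -1.6] open 0.0294 yaw -44.1
shift [-0.     0.003 -0.217] turn [-0.    -0.001 -0.   ]
blue [318.8 331.7] [277, 281, 85, 95, 6548] [[0.5674, 0.2725]]
```

View pics/w17.png

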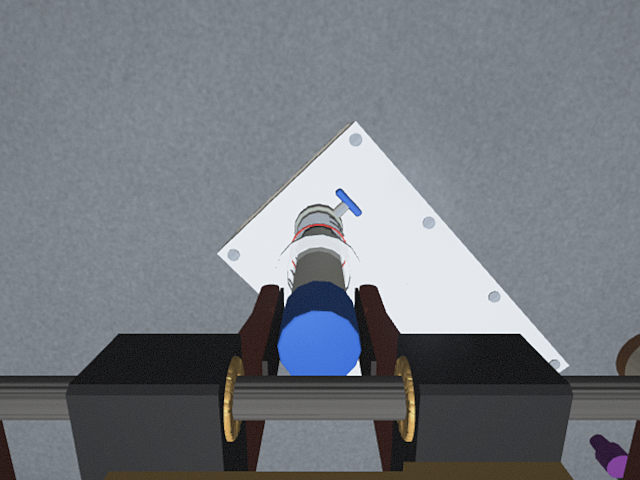

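Knob still at (319,342) in the jaws, no slip, no side force. Continue the lift.

```bash

python3 -m creep '[0,0.003,-0.05,0,0,0,0.6,0,0.003,-0.1,0,0,0,0.6,0,0.003,-0.15,0,0,0,0.6,0,0.003,-0.19,0,0,0,0.6,0,0.003,-0.19,0,0,0,0.6]'
python3 to.py 0.5676 0.2732 0.2663 -44.1
```

```text
time: 20.65
ee_pos: [0.5677, 0.2733, 0.2641]
eef_rot: [-2.911, 1.18, -0.003]
contact_force: [0.3, 0.3, -2.0]
opening: 0.0297
t 20.65 pos [0.5677 0.2733 0.2641] F [ 0.3  0.3 -2. ] open 0.0297 yaw -44.1
shift [-0.     0.002 -0.022] turn [-0.001 -0.001 -0.   ]
```

```bash

python3 -m creep '[0,0.002,-0.02,0,0,0,0.6,0,0.002,-0.02,0,0,0,0.6,0,0.002,-0.02,0,0,0,0.6]'
python3 to.py 0.5676 0.2732 0.2663 -44.1
python3 - <<'E'
from h import *
for n in ('side','top','wrist'):
    im=snapshot(n)[:,:,::-1]
    cr={'side':im[60:300,200:380],'top':im[150:290,110:320],'wrist':im[180:400,200:440]}[n]
    cv2.imwrite(f'pics/f_{n}.png',cv2.resize(cr,None,fx=2.4 if n!='top' else 3.5,fy=2.4 if n!='top' else 3.5,interpolation=cv2.INTER_CUBIC))
c=calibration('wrist')
print([(np.round(x['pixel'],1).tolist(),round(x['score'],2)) for x in finder.place_of('wrist','plunger')[:2]])
print([(np.round(x['pixel'],1).tolist(),round(x['score'],2)) for x in finder.place_of('side','plunger')[:2]], 'expected', proj(calibration('side'),[.5676,.2732,.155]))
E
```

```text
time: 20.95
ee_pos: [0.5676, 0.2732, 0.2661]
eef_rot: [-2.911, 1.18, -0.003]
contact_force: [-0.6, -0.8, -3.1]
opening: 0.0295
t 20.95 pos [0.5676 0.2732 0.2661] F [-0.6 -0.8 -3.1] open 0.0295 yaw -44.1
shift [-0.    -0.001 -0.002] turn [-0.001 -0.001 -0.   ]
[([319.5, 243.3], 0.83)]
[([271.8, 233.1], 0.72)] expected [274.41685301 171.04509665]
```

View pics/f_side.png

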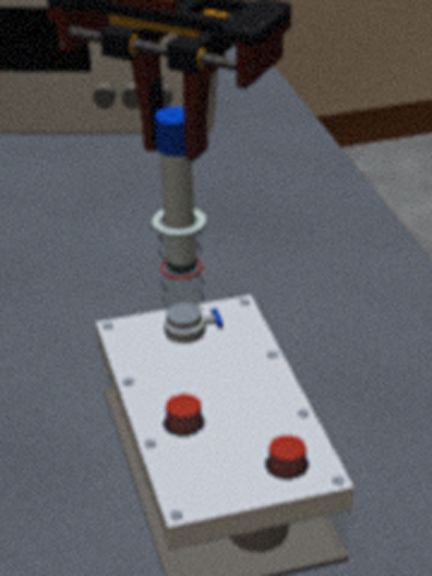

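View pics/f_wrist.png

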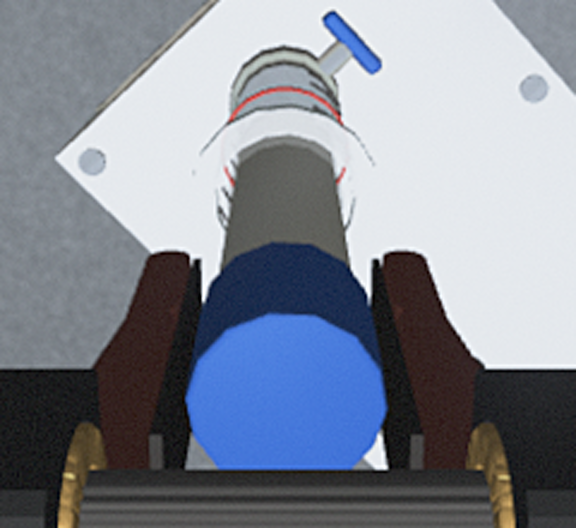

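View pics/f_top.png

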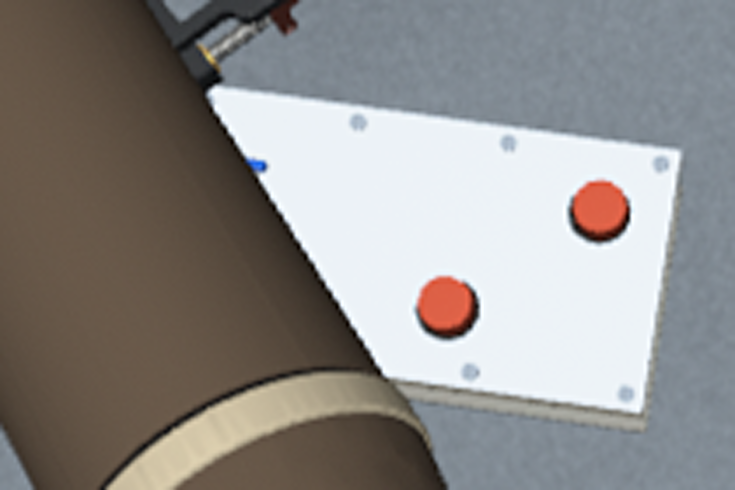

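```bash
python3 - <<'E'
from h import *
im=snapshot('side')[:,:,::-1]
cv2.imwrite('pics/z.png',cv2.resize(im[90:210,245:305],None,fx=5,fy=5,interpolation=cv2.INTER_CUBIC))
cv2.imwrite('pics/z2.png',cv2.resize(im[215:275,245:355],None,fx=6,fy=6,interpolation=cv2.INTER_CUBIC))
E
```

```text
(no output)
```

View pics/z.png

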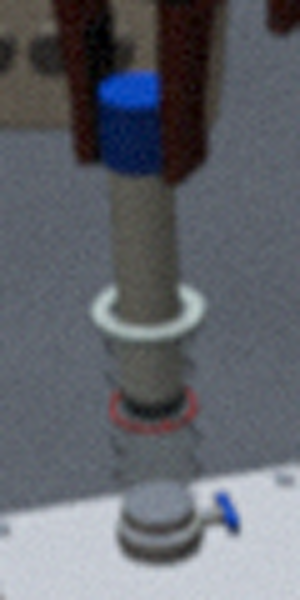

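View pics/z2.png

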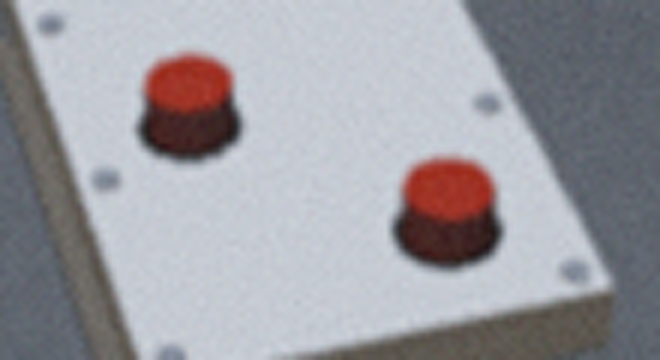

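```bash
python3 to.py 0.5676 0.2732 0.2663 -44.1; python3 - <<'E'
from h import *
cs=calibration('side'); im=np.mean([snapshot('side').astype(float) for _ in range(4)],axis=0)
d=np.array(cs['T'])[:2,3]-[.5675,.2727]; d/=np.linalg.norm(d)
for nm,r,z in (('ring front',.0175,.155),('ring back',-.0175,.155),('rod bottom front',.013,.155),('knob top front',.015,.298),('rim front',.023,.202)):
    print(nm,proj(cs,[.5675+d[0]*r,.2727+d[1]*r,z]).round(1))
for r in range(164,182): print(r, im[r,272:278].mean(0).round(0))
E
```

```text
t 21.25 pos [0.5676 0.2732 0.266 ] F [-0.3  0.2 -1.6] open 0.0296 yaw -44.1
shift [-0.    -0.    -0.003] turn [-0.001 -0.001 -0.   ]
ring front [274.7 175.7]
ring back [274.2 166.7]
rod bottom front [274.6 174.6]
knob top front [271.1 110.9]
rim front [273.7 157.4]
164 [81. 82. 78.]
165 [82. 84. 79.]
166 [82. 84. 80.]
167 [82. 83. 79.]
168 [84. 85. 80.]
169 [77. 79. 76.]
170 [59. 60. 58.]
171 [35. 37. 37.]
172 [29. 32. 33.]
173 [45. 48. 50.]
174 [79. 67. 70.]
175 [101.  66.  69.]
176 [96. 70. 75.]
177 [91. 92. 98.]
178 [ 90.  98. 103.]
179 [ 90.  97. 101.]
180 [ 91.  97. 102.]
181 [ 89.  96. 101.]
```

The side view shows the plunger's black lower face at the red ring. My profile puts its edge about 0.5 px (roughly 1 mm) high of nominal, which is within the pixel error. The kinematic lift is 47.8 mm. Hand in.

```bash
python3 - <<'E'
from h import *
print(arm.close_job()); s=arm.observe(); print(s['time'],s['ee_pos'].round(4),s['contact_force'].round(1),s['opening'])
E
```

```text
the job is handed in; nothing more can be done
None
the job is handed in; nothing more can be done
```

The job is handed in at about 21 s on the robot's clock, with both ports stoppered and the plunger held at the 30 mL line.

- **Stoppers:** Both red-brown stoppers are in ports A and B and let go. I pushed each down from above with closed fingertips. The fingertips stopped at z = 105.3 mm, and a seated head top is at 105 mm. The side and top views show both heads flat on the lid.
- **Forces:** While seating, the highest wrist force I read was about 44 N.
- **Plunger:** I gripped the knob with 20 N and drew it straight up by 47.8 mm, against the 48 mm asked. Side force stayed at about 1 N or less, and the knob did not slip in the wrist camera view. The arm is still holding it.
- **Check that slightly disagreed:** In the side view the plunger's lower face is at the red ring but reads about 0.5 px (roughly 1 mm) high. That is within the picture's error, so I kept the height the arm measured.
- **Doubtful network results:** The network's side-view point for the plunger (272,233) was actually on port A's stopper, and some of its port and knob labels were swapped. I used colour blobs and outlines in the pictures instead.
- **Left alone:** I did not touch the black stopper, the bottle, the jar or the green and purple look-alikes.

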